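Lay out the decorating board

ROBOT

A 6-joint arm with a two-finger parallel gripper is mounted at the origin on a cart in front of the work surface, level with it; the furniture and walls round the work are solid. World frame = base frame: x ahead of the robot, y to its left, z up, the work surface at z = 0. Lengths are in m, angles in rad, forces in N, time in s.
With the tool pointing down it reaches from about 0.25 to 0.725 m from the base axis. Payload 4 kg.
Tool frame: the origin (TCP) lies midway between the tips of the shut fingers; the grasp point (between the pads) lies 19 mm behind it; z points along the fingers, y is the line along which they close (so a half turn about z gives the same grasp; the last joint's range is limited). The gripper opens to 85 mm and grips with 20 to 120 N. Pads are 22 mm wide; open, the fingers measure 114 mm over their backs; the gripper's body (76 mm by 85 mm) begins 54 mm behind the grasp point. The pads swing forward as they close: fully open they stand 13 mm farther back than shut.
Start: joints at [-1.318, 0.241, 0.005, 1.335, 0, 1.571], TCP at [0.125, -0.484, 0.231] pointing down, gripper open.
Joint ranges: [-2.72, 2.72], [-1.05, 1.87], [-1.09, 1.28], [-1.99, 2.15], [-1.42, 1.44], [-3.14, 3.14]. Speed limits (rad/s): [2.79, 2.79, 3.14, 3.14, 3.14, 3.14].

INTERFACE

Orientations are given as a unit quaternion [x, y, z, w].
In Python, from workcell import bot gives the robot as it stands. The module is installed in compiled form; this text tells all that it offers.
- The arm moves only by the tool jog_arm, never from a script. Its argument "deltas" is a list of rows, each an object with "fingers": the opening, from 0 (shut) to 1 (fully open); "delta_pos": the shift along the tool's x, y, z normalised to -1 to 1, where 1 is 300 mm, a list of three; "yaw": the turn about the tool's z normalised to -1 to 1, where 1 is pi/4 rad. A call has 1 to 12 rows; each row is the pose to reach, as a shift and turn from the pose commanded when the call began, along the tool's axes at that moment; what a row does not reach only later rows make up. A row lasts 1/10 s, in which the tool goes at most 50 mm and 8.59 degrees, less where a joint would pass 70% of its speed; a pose out of reach is approached as far as the arm can. A call with a number of a shift or a turn outside -1 to 1 is refused whole. A call with a gripper value outside its range is refused whole. The fingers move at their own pace and stop on an object; the grip force is fixed at half the most. Time passes only in rows, so rows that repeat a pose let the fingers close. It gives the time, the measured TCP pose, the force, the opening and the grip force at its end, in the units of the state.
- bot.get_obs(): the state, without advancing time (a new reading comes with each control period).
- bot.camera(name): name is "scene" or "top" or "wrist"; returns a dict with "image" (400x640x3 uint8, red, green, blue), "range_z" (400x640 float32, m along the optical axis (not along the pixel's ray), 0 where there is no reading), "fx", "fy", "cx", "cy" (pixels), "rvec" (rotation vector, rad) and "tvec" (3), from world to camera coordinates, as OpenCV has them. Camera axes: x right, y down, z forward; pixel columns grow to the right and rows downward; lengths in m; the calibration is good to about 2 mm. A picture is of the moment at which its call begins.
- bot.job_done(): hands the job in; it is judged then, once.
The state is a dict: "clock": time; "joint_pos": joint angles; "joint_vel": joint speeds; "tau": joint torques, N m; "eef_pos": TCP position; "tool_rot": TCP orientation; "ft_force": force on the tool from outside, world axes, zero at the start; "ft_torque": the same for the moment, N m; "grip_width": finger opening in m; "grasp_force": force on a finger pad.
Only numpy, scipy, OpenCV 4.12 (cv2) and the standard library are available. Lean on these libraries where they do the work, as an engineer would, in place of code of your own. Each camera call takes 0.05 s, during which the arm holds its last target. There are 200 camera calls.

TASK

Lay out the white decorating board: set the brown riser block midway between the two cakes and stand the kitchen timer centred on top of it, and stand the spice jar straight behind the glazed cake (away from you), its centre 10 cm from the cake's centre. Pull the wooden label block out of the slot of its rack and stand it upright straight in front of the cream cake (towards you), again 10 cm between centres, its broad face square to the front of the board. Leave the cutter and the nozzle where they are and do not touch the cakes.

Things in the scene. Friction and masses are not known exactly. Their poses are not given: they have to be found in the camera images.
- board: white plastic decorating board, fixed to the table, 340 (x) x 380 (y) x 10 mm, top surface at z = 10 mm. Origin: centre of its underside. Its x axis points away from the robot (behind), y to the left; it is turned at most 0.1 rad from the world axes. 'In front', 'behind' mean along the board's -x, +x.
- glazed_cake: ring cake with a plain pinkish-brown glaze and no crumbs, about 86 mm across and 40 mm high, fixed on the board (at its left or right side). Origin: centre of its underside, on the board's top; axes as the board's. The two cakes stand side by side along the board's y axis, centres 270 mm apart.
- cream_cake: ring cake with white cream and dark chocolate crumbs, about 89 mm across and 56 mm high, fixed on the board at the other side. Origin: centre of its underside, on the board's top; axes as the board's.
- riser: plain brown wooden riser block, loose, lying flat, 60 (x) x 80 (y) x 30 (z) mm, 70 to 140 g. Origin: centre of its underside. Grasp it from above across the 60 mm.
- timer: wind-up kitchen timer, loose, orange lower half and white top, round, 68 mm across, 54 mm high over all, 0.12 kg. Origin: centre of its underside. On its top is an upright grip bar 8 mm thick (x), 46 mm long (y), from z = 42 to 54 mm: grasp this bar from above across the 8 mm. The dial does not turn.
- spice_jar: round spice jar with a black cap, loose, standing, 41 mm diameter, 105 mm high, 75 to 155 g. Origin: centre of its underside.
- rack: small grey storage rack, fixed to the table, 56 (x) x 88 (y) x 48 (z) mm, with one narrow vertical slot, 24 mm wide (x) and 64 mm long (y), floor at z = 8 mm; long walls 10 mm thick and 48 mm high, low end walls. The label block stands in it. Origin: centre of its underside.
- label_block: light wooden label block, a loose upright slab 20 mm thick (x), 60 mm wide (y), 80 mm high (z), 60 g, with a blank paper patch on both broad faces. Origin: centre of its underside; it is the same either way round. At the start it stands in the rack's slot with 2 mm of play each side, its axes as the rack's, and only its top 40 mm stand out: grasp these across the 20 mm and lift straight up.
- ring_cutter: round steel pastry cutter, an open ring 74 mm across, 30 mm high, loose on the board, in front of the gap between the cakes. Must stay where it is. Origin: centre of its underside.
- nozzle: steel piping nozzle, a cone 27 mm across at the foot, 50 mm high, loose on the board, behind the gap between the cakes. Must stay where it is. Origin: centre of its underside.
Mind the look-alikes: they are no part of the job. What is shaped like the timer but blue is not meant.

How it is judged:
At the end, for the whole second after the job is handed in: At rest, upright (0.1 rad): riser on the board midway between the cakes (15 mm), timer on it (12 mm), jar on the board 100 mm behind the glazed cake (15 mm each way), label block on the board 100 mm in front of the cream cake (15 mm each way), its x axis within 0.2 rad of the board's (x of riser in the frame of glazed_cake between -0.015 and 0.015 m and horizontal distance between riser and glazed_cake below 0.15 m and horizontal distance between riser and cream_cake below 0.15 m and z of riser in the frame of board between 0.006 and 0.014 m and horizontal distance between timer and riser below 0.012 m and z of timer in the frame of riser between 0.026 and 0.034 m and x of spice_jar in the frame of glazed_cake between 0.085 and 0.115 m and y of spice_jar in the frame of glazed_cake between -0.015 and 0.015 m and z of spice_jar in the frame of board between 0.006 and 0.014 m and x of label_block in the frame of cream_cake between -0.115 and -0.085 m and y of label_block in the frame of cream_cake between -0.015 and 0.015 m and z of label_block in the frame of board between 0.006 and 0.014 m and angle between the x axis of label_block and the x axis of board, either way round below 0.2 rad and angle between each of label_block, spice_jar, riser, timer's own z axis and vertical below 0.1 rad and linear speed of each of label_block, spice_jar, riser, timer below 0.01 m/s); the robot touches nothing.
It fails at once if the cutter or the nozzle is moved more than 15 mm (distance of any of ring_cutter, nozzle from where it was at the start of the episode above 0.015 m).
It fails at once if a cake is touched (more than 2 N) (contact force between anything else and glazed_cake above 2 N or contact force between anything else and cream_cake above 2 N).
It also fails if it takes over 109 s, if anything falls off the work surface, if the arm or the gripper's body presses on something with over 40 N, if the wrist force passes 120 N, or if a joint passes its speed limit or range.

## Working session

There is one attempt and no reset: what is moved stays moved. The work goes in short steps, Python scripts to look and compute and a tool call to move; the robot and the scene stay as the last step left them, time stands still between calls to the robot, and variables do not carry over. Pictures are saved under pics/ and viewed, at most 14 in all, crops included, and the job is handed in when it is done.

Besides the shell and the picture viewer there is one more tool, called after "Call:" as name(argument=value, ...), one argument or row to a line, values as JSON. jog_arm: Moves the arm, as the interface text tells. Scaled input: -1 to 1 covers 300 mm each way for a shift and pi/4 rad each way for a turn. Its arguments: {"type":"object","properties":{"deltas":{"type":"array","items":{"type":"object","properties":{"fingers":{"type":"number"},"delta_pos":{"type":"array","items":{"type":"number"}},"yaw":{"type":"number"}}}}},"required":["deltas"]}

```bash
mkdir -p pics; cat > h.py <<'E'
import numpy as np, cv2
from workcell import bot
def cam(n,save=None):
    c=bot.camera(n); c['R']=cv2.Rodrigues(np.array(c['rvec'],float))[0]; c['t']=np.array(c['tvec'],float).ravel()
    if save: cv2.imwrite(f'pics/{save}.png',c['image'][:,:,::-1])
    return c
def ray(c,u,v,z):
    d=c['R'].T@np.array([(u-c['cx'])/c['fx'],(v-c['cy'])/c['fy'],1.]); o=-c['R'].T@c['t']
    return (o+d*(z-o[2])/d[2])
def cloud(c):
    v,u=np.mgrid[0:400,0:640]; Z=c['range_z']
    P=np.stack([(u-c['cx'])/c['fx']*Z,(v-c['cy'])/c['fy']*Z,Z],-1)
    W=(P-c['t'])@c['R']; W[Z<=0]=np.nan
    return W
E
python3 - <<'E'
from h import *
for n in ['scene','top']:
    c=cam(n,n+'0'); np.savez(n+'0.npz',**{k:c[k] for k in c}); print(n,c['fx'],-c['R'].T@c['t'],c['R'][2])
o=bot.get_obs(); print(o['clock'],o['eef_pos'],o['tool_rot'],o['grip_width'])
E
```

```text
scene 391.5245559180537 [-0.08364744  0.49990309  0.88004013] [ 0.52523787 -0.43794913 -0.72960656]
top 369.06386142512474 [ 0.45201265 -0.00640585  1.04211743] [ 0.10598527 -0.03249864 -0.99383649]
0.1 [ 0.12490744 -0.48355363  0.23050551] [ 9.92024922e-01  1.26038314e-01 -1.22743644e-04 -9.39771784e-04] 0.08524984879990524
```

View pics/top0.png

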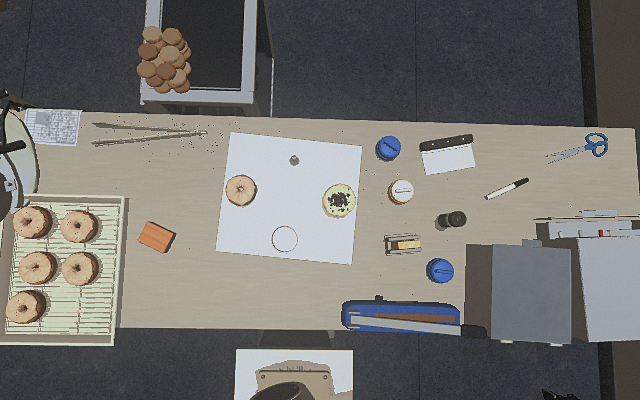

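View pics/scene0.png

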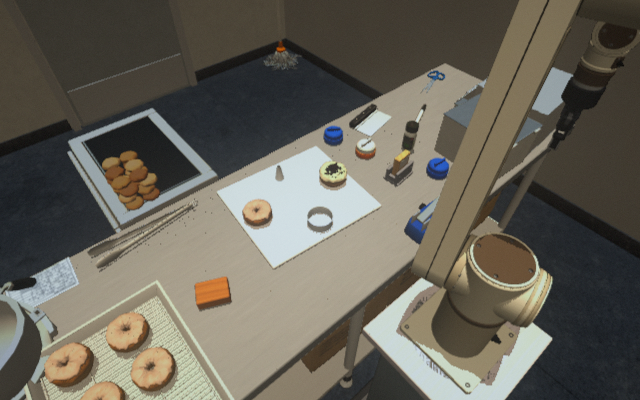

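The top view shows:
- Riser: (157,237).
- Timer: the white/orange one at (401,191). The blue look-alikes are at (388,148) and (440,270).
- Jar: (452,220).
- Rack with label block: (403,244).
- Cakes on the board: glazed (241,190) and cream (339,201). The doughnuts on the tray at (30-80,220-305) are look-alikes.
- Leave in place: cutter (285,239) and nozzle (294,160).

I'll check the choice in a close crop and measure.

```bash
python3 - <<'E'
from h import *
c=dict(np.load('top0.npz')); W=cloud(c); im=c['image']; hsv=cv2.cvtColor(im,cv2.COLOR_RGB2HSV)
a=cv2.resize(im[125:285,130:300],None,fx=2.3,fy=2.3,interpolation=3); b=cv2.resize(im[125:285,300:470],None,fx=2.3,fy=2.3,interpolation=3)
a2=cv2.resize(im[125:285,130:470],None,fx=2.35,fy=2.35,interpolation=cv2.INTER_CUBIC)
cv2.imwrite('pics/crop0.png',a2[:,:,::-1])
def rect(name,box,zlo,zhi,ztop=None,extra=None):
    u0,u1,v0,v1=box; w=W[v0:v1,u0:u1]; m=(w[...,2]>zlo)&(w[...,2]<zhi)
    if extra is not None: m&=extra[v0:v1,u0:u1]
    n,l,s,_=cv2.connectedComponentsWithStats(m.astype(np.uint8)); k=1+np.argmax(s[1:,4]); m=l==k
    p=w[m][:,:2].astype(np.float32); r=cv2.minAreaRect(p*1000); cc=cv2.minEnclosingCircle(p*1000)
    print(name,m.sum(),'rect',np.round(r[0],1),np.round(r[1],1),round(r[2],1),'circ',np.round(cc[0],1),round(cc[1],1),'z',np.round(np.nanpercentile(w[m][:,2]*1000,[5,50,95]),0))
white=(hsv[...,1]<40)&(hsv[...,2]>190)
rect('glazed',(215,270,160,220),.03,.08); rect('cream',(315,365,170,230),.03,.08)
rect('riser',(125,190,210,265),.02,.05)
rect('timer',(380,420,170,212),.02,.07); rect('timertop',(380,420,170,212),.047,.07)
rect('jar',(428,472,200,240),.09,.13);rect('jar',(428,472,200,240),.03,.13)
rect('rack',(375,432,225,265),.035,.055); rect('label',(375,432,225,265),.065,.12); rect('label2',(375,432,225,265),.03,.12)
rect('cutter',(262,308,215,262),.025,.06); rect('nozzle',(282,308,145,175),.02,.08)
rect('blue1',(370,405,130,165),.02,.07);rect('blue2',(422,458,255,288),.02,.07)
# board
m=white.astype(np.uint8); m[:120]=0;m[275:]=0;m[:,:205]=0;m[:,370:]=0
cn=max(cv2.findContours(m,0,2)[0],key=cv2.contourArea); q=cv2.convexHull(cn)[:,0]
p=np.array([ray(c,u,v,.01)[:2] for u,v in q],np.float32)*1000; print('board',cv2.minAreaRect(p))
E
```

```text
glazed 720 rect [578.1 157.7] [79.9 82.8] 89.5 circ [578.6 157.7] 42.6 z [38. 47. 51.]
cream 843 rect [ 556.3 -111.4] [87.9 87.8] 88.6 circ [ 557.7 -109.8] 46.8 z [45. 53. 62.]
riser 693 rect [446.8 382.2] [80.9 60.5] 66.0 circ [448.1 381.3] 47.6 z [26. 31. 33.]
timer 453 rect [ 586.8 -285.5] [63.1 62.8] 65.5 circ [ 587.  -285.9] 33.5 z [24. 41. 54.]
timertop 51 rect [ 587.6 -287. ] [ 7.9 45.3] 3.9 circ [ 586.6 -287. ] 22.7 z [48. 53. 57.]
jar 224 rect [ 509.2 -413.2] [38.6 39.8] 41.3 circ [ 509.  -413.8] 20.6 z [ 95. 105. 108.]
jar 354 rect [ 509.1 -412.4] [39.5 41. ] 41.9 circ [ 508.3 -413.3] 21.0 z [ 39. 103. 108.]
rack 141 rect [ 446.9 -288.6] [30.5 86.5] 6.1 circ [ 458.9 -287.4] 43.3 z [40. 47. 51.]
label 196 rect [ 440.4 -289.5] [20.3 59.1] 6.2 circ [ 440.2 -289.3] 30.1 z [78. 88. 91.]
label2 482 rect [ 440.4 -289.8] [43.7 87.8] 6.1 circ [ 440.3 -289.5] 47.7 z [40. 50. 90.]
cutter 77 rect [449.   35.5] [72.5 70. ] 1.3 circ [449.  35.] 37.0 z [28. 40. 43.]
nozzle 55 rect [667.7  14.3] [21.4 22.3] 20.6 circ [668.8  14.5] 11.9 z [21. 40. 61.]
blue1 441 rect [ 709.6 -251.2] [62.9 63.5] 5.5 circ [ 711.4 -251.7] 33.6 z [24. 41. 54.]
blue2 486 rect [ 370.6 -393.7] [63.6 63.9] 20.6 circ [ 369.8 -393.9] 33.7 z [23. 41. 53.]
board ((565.2879028320312, 23.645919799804688), (377.69482421875, 337.4864501953125), 85.22795104980469)
```

View pics/crop0.png

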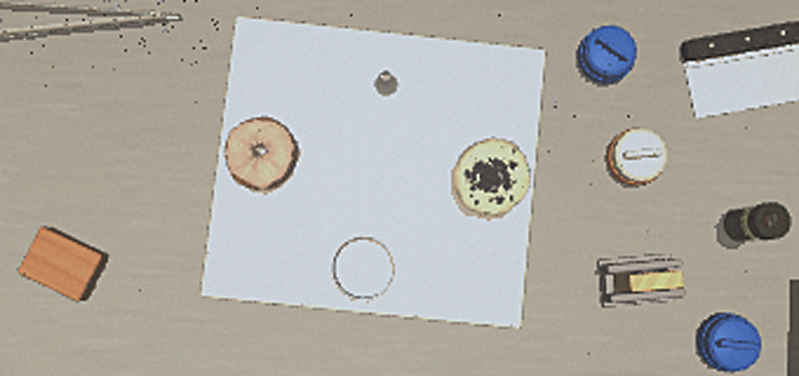

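Crop check: at (635,155) is the white-topped timer with the orange rim, and the two like it are blue. The brown riser is at (62,263), the jar at (765,222) and the label block in its rack at (655,282). The measured positions are consistent, so I'll start with the label block.

```bash
cat >> h.py <<'E'
from scipy.spatial.transform import Rotation as Ro
def go(x,y,z,phi):  # mm, deg (direction of tool y, mod 180 chosen so joint 6 stays in range)
    o=bot.get_obs(); R=Ro.from_quat(o['tool_rot']).as_matrix(); p=np.array(o['eef_pos'])
    d=R.T@(np.array([x,y,z])/1000-p)/.3
    cur=np.degrees(np.arctan2(R[1,1],R[0,1])); j1=np.arctan2(y,x)
    for f in (phi,phi+180,phi-180):
        k=(f-cur+180)%360-180; j6=o['joint_pos'][5]+(j1-o['joint_pos'][0])-np.radians(k)
        if abs(j6)<2.9: print('delta',np.round(d,3),'yaw',round(-k/45,3),'j6->',round(j6,2))
    print('t',round(o['clock'],2),'pos',np.round(p*1000,1),'phi',round(cur,1),'w',round(o['grip_width']*1000,1),'gf',round(o['grasp_force'],1),'F',np.round(o['ft_force'],1))
E
python3 -c "
from h import *
go(440.4,-289.5,200,6.1)"
```

```text
delta [ 1.18  -0.363  0.102] yaw -1.814 j6-> 0.88
t 0.1 pos [ 124.9 -483.6  230.5] phi -75.5 w 85.2 gf 0.0 F [-0.5  0.8 -0.4]
```

Call:
jog_arm(
  deltas=[
    {"delta_pos":[0.6,-0.18,0],"yaw":-1,"fingers":1},
    {"delta_pos":[0.6,-0.18,0],"yaw":-1,"fingers":1},
    {"delta_pos":[0.6,-0.18,0],"yaw":-1,"fingers":1},
    {"delta_pos":[0.6,-0.18,0],"yaw":-1,"fingers":0.7},
    {"delta_pos":[0.6,-0.18,0],"yaw":-1,"fingers":0.7},
    {"delta_pos":[0.6,-0.18,0],"yaw":-1,"fingers":0.7},
    {"delta_pos":[0.6,-0.18,0],"yaw":-1,"fingers":0.7},
    {"delta_pos":[0.6,-0.18,0],"yaw":-1,"fingers":0.7},
  ],
)

```text
clock: 0.9
eef_pos: [0.2857, -0.3866, 0.231]
tool_rot: [0.869, 0.496, -0.0, -0.0]
ft_force: [0.7, 0.3, -0.1]
grip_width: 0.0595
grasp_force: 0.0
```

```bash
python3 -c "
from h import *
go(440.4,-289.5,200,6.1)"
```

```text
delta [0.541 0.279 0.103] yaw -0.815 j6-> 0.88
t 0.9 pos [ 285.7 -386.6  231. ] phi -30.6 w 59.5 gf 0.0 F [ 0.7  0.3 -0.1]
```

Call:
jog_arm(
  deltas=[
    {"delta_pos":[0.541,0.279,0.1],"yaw":-0.815,"fingers":0.7},
    {"delta_pos":[0.541,0.279,0.1],"yaw":-0.815,"fingers":0.7},
    {"delta_pos":[0.541,0.279,0.1],"yaw":-0.815,"fingers":0.7},
    {"delta_pos":[0.541,0.279,0.1],"yaw":-0.815,"fingers":0.7},
    {"delta_pos":[0.541,0.279,0.1],"yaw":-0.815,"fingers":0.7},
    {"delta_pos":[0.541,0.279,0.1],"yaw":-0.815,"fingers":0.7},
    {"delta_pos":[0.541,0.279,0.1],"yaw":-0.815,"fingers":0.7},
    {"delta_pos":[0.541,0.279,0.1],"yaw":-0.815,"fingers":0.7},
    {"delta_pos":[0.541,0.279,0.1],"yaw":-0.815,"fingers":0.7},
  ],
)

```text
clock: 1.8
eef_pos: [0.4398, -0.2902, 0.2016]
tool_rot: [0.669, 0.743, 0.0, 0.0]
ft_force: [0.6, -0.0, -1.2]
grip_width: 0.0597
grasp_force: 0.0
```

```bash
python3 -c "
from h import *
c=cam('wrist','w1'); print(-c['R'].T@c['t'])
W=cloud(c); m=(W[...,2]>.07)&(W[...,2]<.11)&(abs(W[...,0]-.44)<.06)&(abs(W[...,1]+.29)<.06)
print(m.sum(),cv2.minAreaRect(W[m][:,:2].astype(np.float32)*1000) if m.sum()>20 else '')
go(440.4,-289.5,57,6.1)"
```

```text
[ 0.43188424 -0.2254074   0.3439245 ]
1570 ((438.64227294921875, -291.3992004394531), (20.205984115600586, 59.69381332397461), 6.2039666175842285)
delta [0.002 0.002 0.482] yaw -0.001 j6-> 0.88
t 1.85 pos [ 439.8 -290.1  201.6] phi 6.0 w 59.7 gf 0.0 F [ 0.3 -0.6 -0.3]
```

View pics/w1.png

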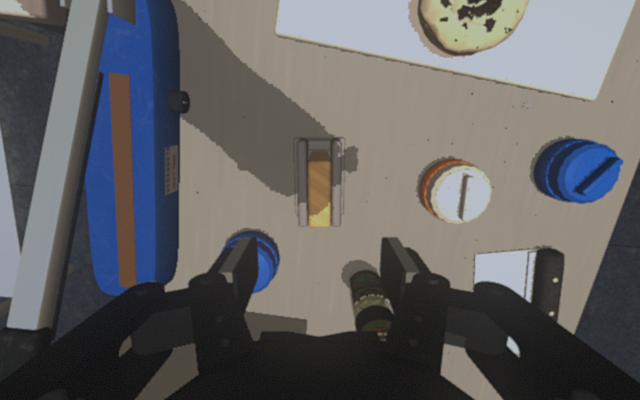

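The wrist view shows the block at (319,190), midway between the fingers at about (240,270) and (395,270). I'll descend and grip.

Call:
jog_arm(
  deltas=[
    {"delta_pos":[0,0,0.15],"yaw":0,"fingers":0.7},
    {"delta_pos":[0,0,0.3],"yaw":0,"fingers":0.7},
    {"delta_pos":[0,0,0.42],"yaw":0,"fingers":0.7},
    {"delta_pos":[0,0,0.482],"yaw":0,"fingers":0.7},
    {"delta_pos":[0,0,0.482],"yaw":0,"fingers":0.7},
    {"delta_pos":[0,0,0.482],"yaw":0,"fingers":0},
    {"delta_pos":[0,0,0.482],"yaw":0,"fingers":0},
    {"delta_pos":[0,0,0.482],"yaw":0,"fingers":0},
    {"delta_pos":[0,0,0.482],"yaw":0,"fingers":0},
    {"delta_pos":[0,0,0.482],"yaw":0,"fingers":0},
    {"delta_pos":[0,0,0.482],"yaw":0,"fingers":0},
    {"delta_pos":[0,0,0.482],"yaw":0,"fingers":0},
  ],
)

```text
clock: 3.05
eef_pos: [0.4415, -0.2904, 0.0585]
tool_rot: [0.668, 0.744, 0.0, 0.002]
ft_force: [-0.3, -0.3, 6.9]
grip_width: 0.0191
grasp_force: 62.2
```

Call:
jog_arm(
  deltas=[
    {"delta_pos":[0,0,-0.05],"yaw":0,"fingers":0},
    {"delta_pos":[0,0,-0.12],"yaw":0,"fingers":0},
    {"delta_pos":[0,0,-0.2],"yaw":0,"fingers":0},
    {"delta_pos":[0,0,-0.3],"yaw":0,"fingers":0},
    {"delta_pos":[0,0,-0.3],"yaw":0,"fingers":0},
    {"delta_pos":[0,0,-0.3],"yaw":0,"fingers":0},
  ],
)

```text
clock: 3.65
eef_pos: [0.4408, -0.2897, 0.1475]
tool_rot: [0.668, 0.744, 0.0, 0.001]
ft_force: [0.1, -0.0, -0.8]
grip_width: 0.0191
grasp_force: 61.5
```

```bash
python3 -c "
from h import *
go(457.5,-102.5,150,-4.64)"
```

```text
delta [ 0.614  0.122 -0.009] yaw 0.24 j6-> 1.43
delta [ 0.614  0.122 -0.009] yaw -3.76 j6-> -1.71
delta [ 0.614  0.122 -0.009] yaw -3.76 j6-> -1.71
t 3.65 pos [ 440.8 -289.7  147.5] phi 6.2 w 19.1 gf 61.5 F [ 0.1 -0.  -0.8]
```

Call:
jog_arm(
  deltas=[
    {"delta_pos":[0.15,0.03,0],"yaw":0.06,"fingers":0},
    {"delta_pos":[0.3,0.06,0],"yaw":0.12,"fingers":0},
    {"delta_pos":[0.45,0.09,0],"yaw":0.18,"fingers":0},
    {"delta_pos":[0.55,0.11,0],"yaw":0.24,"fingers":0},
    {"delta_pos":[0.614,0.122,0],"yaw":0.24,"fingers":0},
    {"delta_pos":[0.614,0.122,0],"yaw":0.24,"fingers":0},
    {"delta_pos":[0.614,0.122,0],"yaw":0.24,"fingers":0},
    {"delta_pos":[0.614,0.122,0],"yaw":0.24,"fingers":0},
  ],
)

```text
clock: 4.45
eef_pos: [0.4565, -0.103, 0.1461]
tool_rot: [0.735, 0.678, -0.0, -0.0]
ft_force: [0.5, 0.4, 0.5]
grip_width: 0.0189
grasp_force: 61.5
```

```bash
python3 -c "
from h import *
c=cam('wrist','w2')
W=cloud(c); m=(W[...,2]>.03)&(W[...,2]<.08)&(abs(W[...,0]-.557)<.06)&(abs(W[...,1]+.11)<.06)
print(m.sum(),cv2.minEnclosingCircle(W[m][:,:2].astype(np.float32)*1000))
go(457.5,-102.5,62,-4.64)"
```

```text
9068 ((553.3612060546875, -111.89627838134766), 46.13889694213867)
delta [0.003 0.003 0.281] yaw -0.002 j6-> 1.43
t 4.5 pos [ 456.7 -103.2  146.2] phi -4.7 w 19.0 gf 61.5 F [-1.1  0.4 -0.4]
```

View pics/w2.png

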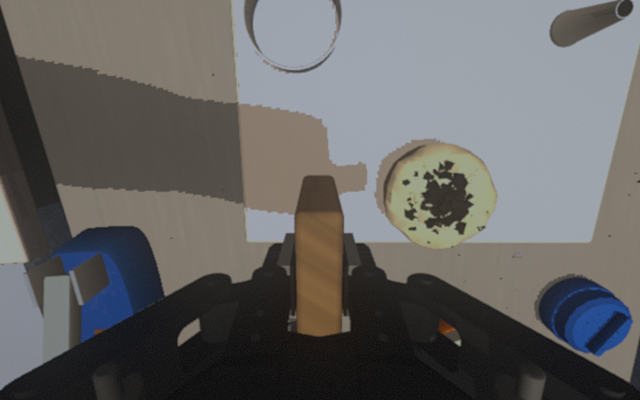

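The wrist view shows the label block upright in the fingers at (320,250), with the cream cake clear of it at (440,195). I'll lower it.

Call:
jog_arm(
  deltas=[
    {"delta_pos":[0,0.003,0.1],"yaw":0,"fingers":0},
    {"delta_pos":[0,0.003,0.18],"yaw":0,"fingers":0},
    {"delta_pos":[0,0.003,0.24],"yaw":0,"fingers":0},
    {"delta_pos":[0,0.003,0.265],"yaw":0,"fingers":0},
    {"delta_pos":[0,0.003,0.275],"yaw":0,"fingers":0},
    {"delta_pos":[0,0.003,0.28],"yaw":0,"fingers":0},
    {"delta_pos":[0,0.003,0.28],"yaw":0,"fingers":0},
  ],
)

```text
clock: 5.2
eef_pos: [0.4585, -0.1029, 0.0634]
tool_rot: [0.735, 0.678, 0.0, 0.001]
ft_force: [-0.4, -0.0, -0.9]
grip_width: 0.0191
grasp_force: 61.5
```

Call:
jog_arm(
  deltas=[
    {"delta_pos":[0,0,0.005],"yaw":0,"fingers":0},
    {"delta_pos":[0,0,0.009],"yaw":0,"fingers":0},
    {"delta_pos":[0,0,0.009],"yaw":0,"fingers":0},
  ],
)

```text
clock: 5.5
eef_pos: [0.4585, -0.1026, 0.0606]
tool_rot: [0.735, 0.678, 0.0, 0.001]
ft_force: [-0.2, 0.8, 1.3]
grip_width: 0.0192
grasp_force: 61.6
```

Call:
jog_arm(
  deltas=[
    {"delta_pos":[0,0,0.004],"yaw":0,"fingers":0},
    {"delta_pos":[0,0,0.004],"yaw":0,"fingers":0},
  ],
)

```text
clock: 5.7
eef_pos: [0.4585, -0.1025, 0.0605]
tool_rot: [0.735, 0.678, 0.001, 0.001]
ft_force: [-2.8, 1.1, 11.1]
grip_width: 0.019
grasp_force: 63.2
```

Call:
jog_arm(
  deltas=[
    {"delta_pos":[0,0,0],"yaw":0,"fingers":0.42},
    {"delta_pos":[0,0,0],"yaw":0,"fingers":0.42},
    {"delta_pos":[0,0,0],"yaw":0,"fingers":0.42},
    {"delta_pos":[0,0,0],"yaw":0,"fingers":0.42},
    {"delta_pos":[0,0,-0.1],"yaw":0,"fingers":0.42},
    {"delta_pos":[0,0,-0.2],"yaw":0,"fingers":0.42},
    {"delta_pos":[0,0,-0.35],"yaw":0,"fingers":0.42},
    {"delta_pos":[0,0,-0.5],"yaw":0,"fingers":0.42},
    {"delta_pos":[0,0,-0.5],"yaw":0,"fingers":0.42},
  ],
)

```text
clock: 6.6
eef_pos: [0.4618, -0.1034, 0.2151]
tool_rot: [0.735, 0.678, 0.004, 0.005]
ft_force: [1.2, -0.4, 0.4]
grip_width: 0.0357
grasp_force: 0.0
```

```bash
python3 -c "
from h import *
c=cam('wrist','w3')
W=cloud(c); m=(W[...,2]>.075)&(W[...,2]<.1)&(abs(W[...,0]-.457)<.06)&(abs(W[...,1]+.10)<.06)
print(m.sum(),cv2.minAreaRect(W[m][:,:2].astype(np.float32)*1000),np.median(W[m][:,2]))
m=(W[...,2]>.03)&(W[...,2]<.08)&(abs(W[...,0]-.557)<.055)&(abs(W[...,1]+.11)<.06)
print(m.sum(),cv2.minEnclosingCircle(W[m][:,:2].astype(np.float32)*1000))
go(509,-413.3,200,-40)"
```

```text
1459 ((457.0604553222656, -102.86017608642578), (59.23106002807617, 20.374187469482422), 85.82963562011719) 0.0896052750130894
5666 ((555.78564453125, -111.33756256103516), 47.218021392822266)
delta [-1.018  0.245  0.043] yaw 0.786 j6-> 1.59
delta [-1.018  0.245  0.043] yaw -3.214 j6-> -1.55
delta [-1.018  0.245  0.043] yaw -3.214 j6-> -1.55
t 6.65 pos [ 460.2 -103.   212. ] phi -4.6 w 36.2 gf 0.0 F [-0.5 -0.2 -0.4]
```

The label block stands at (457,-103), turned -4.2°, which is good. The jar is next.

Call:
jog_arm(
  deltas=[
    {"delta_pos":[-0.16,0.04,0],"yaw":0.15,"fingers":1},
    {"delta_pos":[-0.32,0.08,0],"yaw":0.3,"fingers":1},
    {"delta_pos":[-0.48,0.12,0],"yaw":0.45,"fingers":1},
    {"delta_pos":[-0.64,0.16,0],"yaw":0.6,"fingers":1},
    {"delta_pos":[-0.8,0.2,0],"yaw":0.786,"fingers":1},
    {"delta_pos":[-0.92,0.23,0],"yaw":0.786,"fingers":1},
    {"delta_pos":[-1,0.245,0],"yaw":0.786,"fingers":1},
    {"delta_pos":[-1,0.245,0],"yaw":0.786,"fingers":1},
    {"delta_pos":[-1,0.245,0],"yaw":0.786,"fingers":1},
    {"delta_pos":[-1,0.245,0],"yaw":0.786,"fingers":1},
  ],
)

```text
clock: 7.65
eef_pos: [0.5065, -0.4062, 0.2076]
tool_rot: [0.906, 0.423, -0.0, -0.001]
ft_force: [0.4, -0.6, -0.3]
grip_width: 0.0855
grasp_force: 0.0
```

```bash
python3 -c "
from h import *
c=cam('wrist','w4')
W=cloud(c); m=(W[...,2]>.09)&(W[...,2]<.13)&(abs(W[...,0]-.509)<.04)&(abs(W[...,1]+.413)<.04)
print(m.sum(),cv2.minEnclosingCircle(W[m][:,:2].astype(np.float32)*1000),np.median(W[m][:,2]))
go(509,-413.3,65,-40)"
```

```text
1869 ((507.4132385253906, -415.1773986816406), 20.406692504882812) 0.10504253208723212
delta [-0.014  0.022  0.477] yaw 0.001 j6-> 1.59
delta [-0.014  0.022  0.477] yaw -3.999 j6-> -1.55
delta [-0.014  0.022  0.477] yaw -3.999 j6-> -1.55
t 7.7 pos [ 506.7 -406.1  208.2] phi -39.9 w 85.4 gf 0.0 F [-0.6 -0.4  0.9]
```

View pics/w4.png

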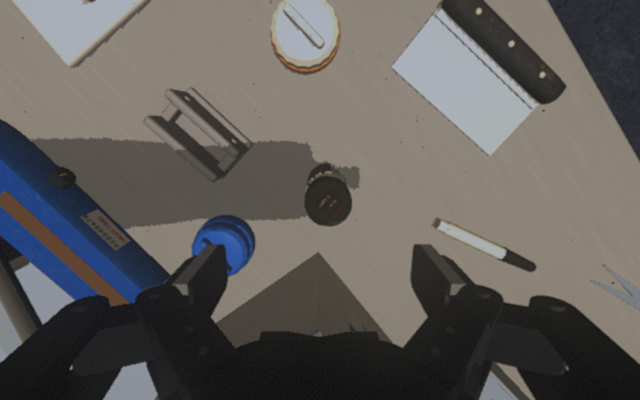

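The wrist view shows the jar at (328,195) between the fingers, but a grey cabinet corner at (320,255) is close behind it. I'll check the clearance from the saved depth.

```bash
python3 -c "
from h import *
c=dict(np.load('top0.npz'));W=cloud(c)
m=(W[...,2]>.02)&(W[...,1]<-.3)&(W[...,1]>-.75)&(W[...,0]>.2)&(W[...,0]<.75)
for h in (.05,.1,.15,.2,.25):
  k=m&(W[...,2]>h)&~((abs(W[...,0]-.509)<.03)&(abs(W[...,1]+.413)<.03)); print(h,k.sum(),np.nanmin(W[k],0),np.nanmax(W[k],0)) if k.any() else 0
k=m&(W[...,2]>.05)&(W[...,0]>.42)&(W[...,1]<-.44); p=W[k]; 
i=np.argsort(-p[:,1])[:5]; print(p[i])
go(508,-414.3,65,-40)"
```

```text
0.05 15025 [ 0.20645058 -0.74997981  0.05000289] [ 0.59249678 -0.30000332  0.18738536]
0.1 13689 [ 0.20645058 -0.74997981  0.10005851] [ 0.46721228 -0.30000332  0.18738536]
0.15 11841 [ 0.20645058 -0.74997981  0.15001097] [ 0.46721228 -0.34641484  0.18738536]
[[ 0.42360535 -0.47289352  0.1548187 ]
 [ 0.43081001 -0.47317463  0.15474566]
 [ 0.42840028 -0.47321251  0.15451973]
 [ 0.43321396 -0.47328412  0.15469152]
 [ 0.44044333 -0.47331325  0.15509837]]
delta [-0.018  0.022  0.477] yaw 0.001 j6-> 1.58
delta [-0.018  0.022  0.477] yaw -3.999 j6-> -1.56
delta [-0.018  0.022  0.477] yaw -3.999 j6-> -1.56
t 7.7 pos [ 506.7 -406.1  208.2] phi -39.9 w 85.4 gf 0.0 F [-0.6 -0.4  0.9]
```

The cabinet corner is 72 mm from the jar, square to the closing line, and the gripper body is at most 42 mm there, so it clears. I'll descend.

Call:
jog_arm(
  deltas=[
    {"delta_pos":[-0.018,0.022,0.05],"yaw":0,"fingers":1},
    {"delta_pos":[-0.018,0.022,0.15],"yaw":0,"fingers":1},
    {"delta_pos":[-0.018,0.022,0.27],"yaw":0,"fingers":1},
    {"delta_pos":[-0.018,0.022,0.38],"yaw":0,"fingers":1},
    {"delta_pos":[-0.018,0.022,0.46],"yaw":0,"fingers":1},
    {"delta_pos":[-0.018,0.022,0.49],"yaw":0,"fingers":1},
    {"delta_pos":[-0.018,0.022,0.49],"yaw":0,"fingers":1},
    {"delta_pos":[-0.018,0.022,0.49],"yaw":0,"fingers":0},
    {"delta_pos":[-0.018,0.022,0.49],"yaw":0,"fingers":0},
    {"delta_pos":[-0.018,0.022,0.49],"yaw":0,"fingers":0},
    {"delta_pos":[-0.018,0.022,0.49],"yaw":0,"fingers":0},
    {"delta_pos":[-0.018,0.022,0.49],"yaw":0,"fingers":0},
  ],
)

```text
clock: 8.9
eef_pos: [0.5092, -0.4164, 0.0638]
tool_rot: [0.906, 0.423, 0.001, 0.001]
ft_force: [-1.3, 0.2, 6.8]
grip_width: 0.0397
grasp_force: 59.9
```

Call:
jog_arm(
  deltas=[
    {"delta_pos":[0,0,0],"yaw":0,"fingers":0},
    {"delta_pos":[0,0,0],"yaw":0,"fingers":0},
    {"delta_pos":[0,0,0],"yaw":0,"fingers":0},
  ],
)

```text
clock: 9.2
eef_pos: [0.5091, -0.4164, 0.0638]
tool_rot: [0.906, 0.423, 0.001, 0.001]
ft_force: [-1.2, 1.7, 5.6]
grip_width: 0.0396
grasp_force: 59.9
```

Call:
jog_arm(
  deltas=[
    {"delta_pos":[0,0,-0.08],"yaw":0,"fingers":0},
    {"delta_pos":[0,0,-0.2],"yaw":0,"fingers":0},
    {"delta_pos":[0,0,-0.34],"yaw":0,"fingers":0},
    {"delta_pos":[0,0,-0.46],"yaw":0,"fingers":0},
    {"delta_pos":[0,0,-0.46],"yaw":0,"fingers":0},
    {"delta_pos":[0,0,-0.46],"yaw":0,"fingers":0},
  ],
)

```text
clock: 9.8
eef_pos: [0.5089, -0.4162, 0.2009]
tool_rot: [0.906, 0.423, 0.001, 0.001]
ft_force: [-0.2, 0.9, -1.1]
grip_width: 0.0395
grasp_force: 60.6
```

```bash
python3 -c "
from h import *
go(678,149.6,200,12.4)"
```

```text
delta [ 1.807e+00 -7.810e-01  1.000e-03] yaw -1.165 j6-> 1.57
t 9.8 pos [ 508.9 -416.2  200.9] phi -40.0 w 39.5 gf 60.6 F [-0.2  0.9 -1.1]
```

Call:
jog_arm(
  deltas=[
    {"delta_pos":[0.1,-0.043,0],"yaw":-0.06,"fingers":0},
    {"delta_pos":[0.22,-0.095,0],"yaw":-0.14,"fingers":0},
    {"delta_pos":[0.35,-0.152,0],"yaw":-0.22,"fingers":0},
    {"delta_pos":[0.48,-0.21,0],"yaw":-0.31,"fingers":0},
    {"delta_pos":[0.61,-0.265,0],"yaw":-0.4,"fingers":0},
    {"delta_pos":[0.74,-0.32,0],"yaw":-0.48,"fingers":0},
    {"delta_pos":[0.84,-0.364,0],"yaw":-0.55,"fingers":0},
    {"delta_pos":[0.9,-0.39,0],"yaw":-0.6,"fingers":0},
    {"delta_pos":[0.9,-0.39,0],"yaw":-0.6,"fingers":0},
    {"delta_pos":[0.9,-0.39,0],"yaw":-0.6,"fingers":0},
  ],
)

```text
clock: 10.8
eef_pos: [0.5914, -0.1334, 0.1978]
tool_rot: [0.783, 0.623, -0.001, -0.001]
ft_force: [-0.5, -0.2, -1.4]
grip_width: 0.0399
grasp_force: 60.5
```

```bash
python3 -c "
from h import *
go(678,149.6,200,12.4)"
```

```text
delta [ 0.984  0.069 -0.008] yaw -0.564 j6-> 1.57
t 10.8 pos [ 591.4 -133.4  197.8] phi -13.0 w 39.9 gf 60.5 F [-0.5 -0.2 -1.4]
```

Call:
jog_arm(
  deltas=[
    {"delta_pos":[0.1,0.007,0],"yaw":-0.06,"fingers":0},
    {"delta_pos":[0.22,0.015,0],"yaw":-0.13,"fingers":0},
    {"delta_pos":[0.35,0.025,0],"yaw":-0.2,"fingers":0},
    {"delta_pos":[0.48,0.034,0],"yaw":-0.28,"fingers":0},
    {"delta_pos":[0.61,0.043,0],"yaw":-0.36,"fingers":0},
    {"delta_pos":[0.74,0.052,0],"yaw":-0.44,"fingers":0},
    {"delta_pos":[0.86,0.06,0],"yaw":-0.5,"fingers":0},
    {"delta_pos":[0.95,0.066,0],"yaw":-0.55,"fingers":0},
    {"delta_pos":[0.984,0.069,0],"yaw":-0.564,"fingers":0},
    {"delta_pos":[0.984,0.069,0],"yaw":-0.564,"fingers":0},
    {"delta_pos":[0.984,0.069,0],"yaw":-0.564,"fingers":0},
    {"delta_pos":[0.984,0.069,0],"yaw":-0.564,"fingers":0},
  ],
)

```text
clock: 12.0
eef_pos: [0.6789, 0.1469, 0.1998]
tool_rot: [0.628, 0.778, -0.0, -0.0]
ft_force: [-0.7, -0.5, -0.3]
grip_width: 0.0397
grasp_force: 60.5
```

```bash
python3 -c "
from h import *
c=cam('wrist','w5')
W=cloud(c); m=(W[...,2]>.03)&(W[...,2]<.07)&(abs(W[...,0]-.578)<.05)&(abs(W[...,1]-.158)<.05)
print(m.sum(),cv2.minEnclosingCircle(W[m][:,:2].astype(np.float32)*1000) if m.any() else 0)
m=(W[...,2]>.06)&(W[...,2]<.19)&(abs(W[...,0]-.678)<.05)&(abs(W[...,1]-.15)<.05)
print(m.sum(),np.nanmin(W[m],0),np.nanmax(W[m],0))
go(678,149.6,85,12.4)"
```

```text
5673 ((577.0262451171875, 156.36273193359375), 43.44576644897461)
1132 [0.65570579 0.14807002 0.13685457] [0.69392945 0.1681807  0.18993   ]
delta [ 0.009 -0.001  0.383] yaw -0.004 j6-> 1.57
t 12.05 pos [679.  147.1 200. ] phi 12.2 w 39.5 gf 60.5 F [-0.4  0.4 -1.3]
```

View pics/w5.png

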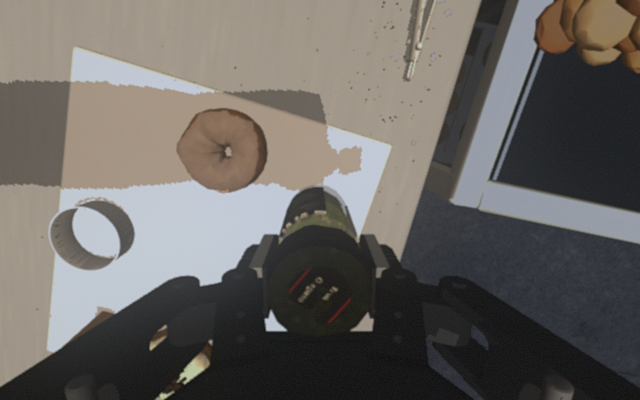

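The wrist view shows the jar upright at (320,270), the glazed cake well clear at (222,150) and the nozzle out of the way. I'll lower it.

Call:
jog_arm(
  deltas=[
    {"delta_pos":[0.007,-0.003,0.1],"yaw":0,"fingers":0},
    {"delta_pos":[0.007,-0.003,0.22],"yaw":0,"fingers":0},
    {"delta_pos":[0.007,-0.003,0.32],"yaw":0,"fingers":0},
    {"delta_pos":[0.007,-0.003,0.38],"yaw":0,"fingers":0},
    {"delta_pos":[0.007,-0.003,0.405],"yaw":0,"fingers":0},
    {"delta_pos":[0.007,-0.003,0.415],"yaw":0,"fingers":0},
    {"delta_pos":[0.007,-0.003,0.415],"yaw":0,"fingers":0},
  ],
)

```text
clock: 12.75
eef_pos: [0.6783, 0.1506, 0.0763]
tool_rot: [0.627, 0.779, 0.001, 0.0]
ft_force: [0.0, 0.0, 0.2]
grip_width: 0.0397
grasp_force: 60.6
```

Call:
jog_arm(
  deltas=[
    {"delta_pos":[-0.003,0,0.005],"yaw":0,"fingers":0},
    {"delta_pos":[-0.003,0,0.01],"yaw":0,"fingers":0},
    {"delta_pos":[-0.003,0,0.01],"yaw":0,"fingers":0},
  ],
)

```text
clock: 13.05
eef_pos: [0.6789, 0.1502, 0.0738]
tool_rot: [0.627, 0.779, 0.001, 0.001]
ft_force: [0.5, 0.1, 1.5]
grip_width: 0.0395
grasp_force: 60.6
```

Call:
jog_arm(
  deltas=[
    {"delta_pos":[0,0,0.004],"yaw":0,"fingers":0},
    {"delta_pos":[0,0,0.004],"yaw":0,"fingers":0},
    {"delta_pos":[0,0,0.004],"yaw":0,"fingers":0.85},
    {"delta_pos":[0,0,0.004],"yaw":0,"fingers":0.85},
    {"delta_pos":[0,0,0.004],"yaw":0,"fingers":0.85},
    {"delta_pos":[0,0,0.004],"yaw":0,"fingers":0.85},
    {"delta_pos":[0,0,-0.08],"yaw":0,"fingers":0.85},
    {"delta_pos":[0,0,-0.2],"yaw":0,"fingers":0.85},
    {"delta_pos":[0,0,-0.35],"yaw":0,"fingers":0.85},
    {"delta_pos":[0,0,-0.48],"yaw":0,"fingers":0.85},
    {"delta_pos":[0,0,-0.48],"yaw":0,"fingers":0.85},
    {"delta_pos":[0,0,-0.48],"yaw":0,"fingers":0.85},
  ],
)

```text
clock: 14.25
eef_pos: [0.6787, 0.1503, 0.2177]
tool_rot: [0.627, 0.779, 0.001, 0.001]
ft_force: [0.2, 0.0, -0.9]
grip_width: 0.0728
grasp_force: 0.0
```

```bash
python3 -c "
from h import *
c=cam('wrist')
W=cloud(c); m=(W[...,2]>.1)&(W[...,2]<.14)&(abs(W[...,0]-.678)<.04)&(abs(W[...,1]-.15)<.04)
print(m.sum(),cv2.minEnclosingCircle(W[m][:,:2].astype(np.float32)*1000),np.median(W[m][:,2]))
go(447.5,381.8,180,-24)"
```

```text
1872 ((675.9944458007812, 150.3218994140625), 20.390226364135742) 0.11507171967250313
delta [ 0.919 -0.584  0.119] yaw 0.808 j6-> 2.7
delta [ 0.919 -0.584  0.119] yaw -3.192 j6-> -0.45
delta [ 0.919 -0.584  0.119] yaw -3.192 j6-> -0.45
t 14.3 pos [677.7 150.1 215.6] phi 12.4 w 72.5 gf 0.0 F [-0.4 -0.2 -0.5]
```

The jar stands at (676,150), about 98 mm straight behind the cake. Next is the riser.

Call:
jog_arm(
  deltas=[
    {"delta_pos":[0.1,-0.06,0],"yaw":0.1,"fingers":1},
    {"delta_pos":[0.22,-0.14,0],"yaw":0.2,"fingers":1},
    {"delta_pos":[0.35,-0.22,0],"yaw":0.3,"fingers":1},
    {"delta_pos":[0.48,-0.3,0],"yaw":0.42,"fingers":1},
    {"delta_pos":[0.61,-0.39,0.03],"yaw":0.54,"fingers":1},
    {"delta_pos":[0.74,-0.47,0.06],"yaw":0.66,"fingers":1},
    {"delta_pos":[0.86,-0.55,0.1],"yaw":0.76,"fingers":1},
    {"delta_pos":[0.919,-0.584,0.119],"yaw":0.808,"fingers":1},
    {"delta_pos":[0.919,-0.584,0.119],"yaw":0.808,"fingers":1},
    {"delta_pos":[0.919,-0.584,0.119],"yaw":0.808,"fingers":1},
    {"delta_pos":[0.919,-0.584,0.119],"yaw":0.808,"fingers":1},
  ],
)

```text
clock: 15.4
eef_pos: [0.4483, 0.3809, 0.1799]
tool_rot: [0.839, 0.544, -0.001, 0.0]
ft_force: [1.4, 0.3, 0.1]
grip_width: 0.0851
grasp_force: 0.0
```

```bash
python3 -c "
from h import *
c=cam('wrist','w6')
W=cloud(c); m=(W[...,2]>.022)&(W[...,2]<.045)&(abs(W[...,0]-.447)<.07)&(abs(W[...,1]-.382)<.07)
print(m.sum(),cv2.minAreaRect(W[m][:,:2].astype(np.float32)*1000),np.median(W[m][:,2]))
go(447.5,381.8,0,-24)"
```

```text
4827 ((444.98333740234375, 382.1747741699219), (79.39915466308594, 60.10204315185547), 65.76871490478516) 0.029741916943358808
delta [ 0.002 -0.005  0.601] yaw -0.002 j6-> 2.7
t 15.45 pos [448.6 380.9 180.3] phi -24.1 w 85.3 gf 0.0 F [ 0.2 -0.2  0.5]
```

View pics/w6.png

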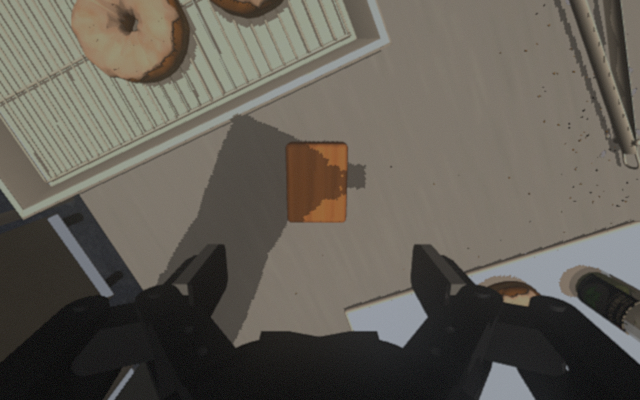

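The wrist view shows the riser at (317,182), square and centred between the fingers (mid 320). I'll descend.

Call:
jog_arm(
  deltas=[
    {"delta_pos":[0.001,-0.009,0.12],"yaw":0,"fingers":1},
    {"delta_pos":[0.001,-0.009,0.26],"yaw":0,"fingers":1},
    {"delta_pos":[0.001,-0.009,0.4],"yaw":0,"fingers":1},
    {"delta_pos":[0.001,-0.009,0.5],"yaw":0,"fingers":1},
    {"delta_pos":[0.001,-0.009,0.57],"yaw":0,"fingers":1},
    {"delta_pos":[0.001,-0.009,0.59],"yaw":0,"fingers":1},
    {"delta_pos":[0.001,-0.009,0.59],"yaw":0,"fingers":1},
    {"delta_pos":[0.001,-0.009,0.59],"yaw":0,"fingers":0},
    {"delta_pos":[0.001,-0.009,0.59],"yaw":0,"fingers":0},
    {"delta_pos":[0.001,-0.009,0.59],"yaw":0,"fingers":0},
    {"delta_pos":[0.001,-0.009,0.59],"yaw":0,"fingers":0},
    {"delta_pos":[0.001,-0.009,0.59],"yaw":0,"fingers":0},
  ],
)

```text
clock: 16.65
eef_pos: [0.4469, 0.3843, 0.0058]
tool_rot: [0.839, 0.545, 0.002, -0.0]
ft_force: [1.0, -1.6, 7.0]
grip_width: 0.0589
grasp_force: 67.0
```

Call:
jog_arm(
  deltas=[
    {"delta_pos":[0,0,0],"yaw":0,"fingers":0},
    {"delta_pos":[0,0,-0.06],"yaw":0,"fingers":0},
    {"delta_pos":[0,0,-0.15],"yaw":0,"fingers":0},
    {"delta_pos":[0,0,-0.28],"yaw":0,"fingers":0},
    {"delta_pos":[0,0,-0.4],"yaw":0,"fingers":0},
    {"delta_pos":[0,0,-0.5],"yaw":0,"fingers":0},
    {"delta_pos":[0,0,-0.5],"yaw":0,"fingers":0},
    {"delta_pos":[0,0,-0.5],"yaw":0,"fingers":0},
  ],
)

```text
clock: 17.45
eef_pos: [0.4455, 0.3835, 0.1544]
tool_rot: [0.839, 0.545, 0.001, -0.0]
ft_force: [-0.4, -0.9, -1.4]
grip_width: 0.0592
grasp_force: 66.2
```

```bash
python3 -c "
from h import *
go(567.3,23.0,155,-4.64)"
```

```text
delta [-0.933  0.859 -0.003] yaw -0.43 j6-> 1.69
t 17.45 pos [445.5 383.5 154.4] phi -24.0 w 59.2 gf 66.2 F [-0.4 -0.9 -1.4]
```

Call:
jog_arm(
  deltas=[
    {"delta_pos":[-0.09,0.08,0],"yaw":-0.04,"fingers":0},
    {"delta_pos":[-0.19,0.175,0],"yaw":-0.09,"fingers":0},
    {"delta_pos":[-0.3,0.276,0],"yaw":-0.14,"fingers":0},
    {"delta_pos":[-0.41,0.377,0],"yaw":-0.19,"fingers":0},
    {"delta_pos":[-0.52,0.479,0],"yaw":-0.24,"fingers":0},
    {"delta_pos":[-0.63,0.58,0],"yaw":-0.29,"fingers":0},
    {"delta_pos":[-0.74,0.68,0],"yaw":-0.34,"fingers":0},
    {"delta_pos":[-0.84,0.773,0],"yaw":-0.39,"fingers":0},
    {"delta_pos":[-0.91,0.838,0],"yaw":-0.42,"fingers":0},
    {"delta_pos":[-0.933,0.859,0],"yaw":-0.43,"fingers":0},
    {"delta_pos":[-0.933,0.859,0],"yaw":-0.43,"fingers":0},
    {"delta_pos":[-0.933,0.859,0],"yaw":-0.43,"fingers":0},
  ],
)

```text
clock: 18.65
eef_pos: [0.566, 0.0236, 0.1524]
tool_rot: [0.735, 0.678, -0.001, -0.001]
ft_force: [0.3, 0.4, -1.0]
grip_width: 0.0589
grasp_force: 66.1
```

```bash
python3 -c "
from h import *
c=cam('wrist','w7'); W=cloud(c); print(W[..., 2][150:330,250:390:20][::30].round(3))
go(567.3,23.0,30,-4.64)"
```

```text
[[0.009 0.01  0.009 0.009 0.009 0.01  0.009]
 [0.01  0.163 0.162 0.162 0.163 0.163 0.163]
 [0.176 0.177 0.177 0.178 0.176 0.176 0.175]
 [0.175 0.176 0.176 0.175 0.177 0.176 0.176]
 [0.176 0.176 0.175 0.175 0.175 0.176 0.177]
 [0.178 0.176 0.177 0.176 0.176 0.176 0.176]]
delta [-0.003  0.005  0.409] yaw 0.002 j6-> 1.69
delta [-0.003  0.005  0.409] yaw -3.998 j6-> -1.45
delta [-0.003  0.005  0.409] yaw -3.998 j6-> -1.45
t 18.7 pos [566.1  24.  152.8] phi -4.6 w 58.8 gf 66.1 F [-0.4  0.6 -2.2]
```

View pics/w7.png

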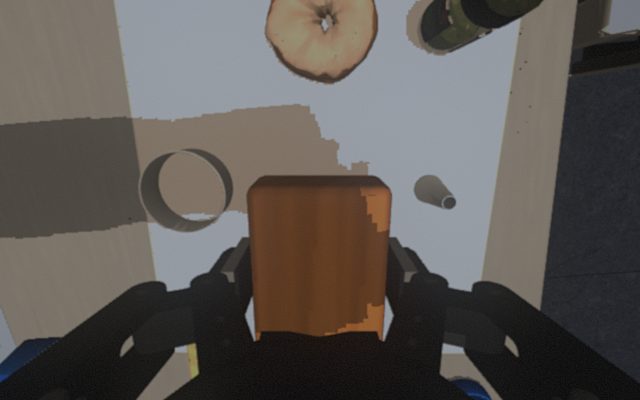

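The wrist view shows the riser held level at (320,255), with the cutter (185,190) and nozzle (437,192) clear. I'll lower it.

Call:
jog_arm(
  deltas=[
    {"delta_pos":[0,0.004,0.1],"yaw":0,"fingers":0},
    {"delta_pos":[0,0.004,0.22],"yaw":0,"fingers":0},
    {"delta_pos":[0,0.004,0.33],"yaw":0,"fingers":0},
    {"delta_pos":[0,0.004,0.4],"yaw":0,"fingers":0},
    {"delta_pos":[0,0.004,0.43],"yaw":0,"fingers":0},
    {"delta_pos":[0,0.004,0.445],"yaw":0,"fingers":0},
    {"delta_pos":[0,0.004,0.45],"yaw":0,"fingers":0},
    {"delta_pos":[0,0.004,0.45],"yaw":0,"fingers":0},
  ],
)

```text
clock: 19.5
eef_pos: [0.5692, 0.0231, 0.0198]
tool_rot: [0.735, 0.678, 0.001, 0.001]
ft_force: [0.0, 0.1, -1.4]
grip_width: 0.059
grasp_force: 66.2
```

Call:
jog_arm(
  deltas=[
    {"delta_pos":[0,-0.003,0.006],"yaw":0,"fingers":0},
    {"delta_pos":[0,-0.003,0.011],"yaw":0,"fingers":0},
    {"delta_pos":[0,-0.003,0.011],"yaw":0,"fingers":0},
  ],
)

```text
clock: 19.8
eef_pos: [0.5678, 0.0227, 0.0159]
tool_rot: [0.735, 0.678, 0.001, 0.0]
ft_force: [0.2, 0.8, -0.9]
grip_width: 0.0583
grasp_force: 66.4
```

Call:
jog_arm(
  deltas=[
    {"delta_pos":[0,0,0.004],"yaw":0,"fingers":0},
    {"delta_pos":[0,0,0.004],"yaw":0,"fingers":0},
  ],
)

```text
clock: 20.0
eef_pos: [0.5678, 0.0227, 0.0158]
tool_rot: [0.735, 0.678, 0.001, 0.0]
ft_force: [-2.4, -0.0, 7.7]
grip_width: 0.059
grasp_force: 67.2
```

Contact with the board, so I'll release and rise.

Call:
jog_arm(
  deltas=[
    {"delta_pos":[0,0,0],"yaw":0,"fingers":0.92},
    {"delta_pos":[0,0,0],"yaw":0,"fingers":0.92},
    {"delta_pos":[0,0,0],"yaw":0,"fingers":0.92},
    {"delta_pos":[0,0,0],"yaw":0,"fingers":0.92},
    {"delta_pos":[0,0,-0.1],"yaw":0,"fingers":0.92},
    {"delta_pos":[0,0,-0.25],"yaw":0,"fingers":0.92},
    {"delta_pos":[0,0,-0.4],"yaw":0,"fingers":0.92},
    {"delta_pos":[0,0,-0.55],"yaw":0,"fingers":0.92},
    {"delta_pos":[0,0,-0.6],"yaw":0,"fingers":0.92},
    {"delta_pos":[0,0,-0.6],"yaw":0,"fingers":0.92},
    {"delta_pos":[0,0,-0.6],"yaw":0,"fingers":0.92},
  ],
)

```text
clock: 21.1
eef_pos: [0.5669, 0.0227, 0.1933]
tool_rot: [0.735, 0.678, -0.0, -0.0]
ft_force: [-0.6, -0.5, -2.1]
grip_width: 0.0781
grasp_force: 0.0
```

```bash
python3 -c "
from h import *
for n in ('wrist','top'):
  c=cam(n)
  W=cloud(c); m=(W[...,2]>.032)&(W[...,2]<.048)&(abs(W[...,0]-.567)<.07)&(abs(W[...,1]-.023)<.07)
  print(n,m.sum(),cv2.minAreaRect(W[m][:,:2].astype(np.float32)*1000),np.median(W[m][:,2]))
go(587,-286.5,195,3.9)"
```

```text
wrist 4703 ((566.3449096679688, 20.774799346923828), (79.20822143554688, 59.977962493896484), 85.22188568115234) 0.03975375678111319
top 0 ((0.0, 0.0), (0.0, 0.0), 0.0) nan
delta [-1.022  0.153 -0.011] yaw -0.19 j6-> 1.05
t 21.2 pos [566.   22.7 191.8] phi -4.6 w 78.7 gf 0.0 F [-0.2  0.5 -0.3]
  return _methods._mean(a, axis=axis, dtype=dtype,
  ret = ret.dtype.type(ret / rcount)
```

The riser is at about (567,21), square with the board. On to the timer.

Call:
jog_arm(
  deltas=[
    {"delta_pos":[-0.12,0.02,0],"yaw":-0.04,"fingers":0.5},
    {"delta_pos":[-0.27,0.04,0],"yaw":-0.08,"fingers":0.5},
    {"delta_pos":[-0.42,0.06,0],"yaw":-0.12,"fingers":0.5},
    {"delta_pos":[-0.57,0.085,0],"yaw":-0.16,"fingers":0.5},
    {"delta_pos":[-0.72,0.108,0],"yaw":-0.19,"fingers":0.5},
    {"delta_pos":[-0.86,0.13,0],"yaw":-0.19,"fingers":0.5},
    {"delta_pos":[-0.96,0.145,0],"yaw":-0.19,"fingers":0.5},
    {"delta_pos":[-1,0.153,0],"yaw":-0.19,"fingers":0.5},
    {"delta_pos":[-1,0.153,0],"yaw":-0.19,"fingers":0.5},
    {"delta_pos":[-1,0.153,0],"yaw":-0.19,"fingers":0.5},
  ],
)

```text
clock: 22.2
eef_pos: [0.5883, -0.2787, 0.1928]
tool_rot: [0.682, 0.731, -0.0, -0.001]
ft_force: [-0.8, -0.3, -0.6]
grip_width: 0.0426
grasp_force: 0.0
```

```bash
python3 -c "
from h import *
c=cam('wrist','w8')
W=cloud(c); a=(abs(W[...,0]-.587)<.05)&(abs(W[...,1]+.287)<.05)
m=a&(W[...,2]>.047)&(W[...,2]<.065); print(m.sum(),cv2.minAreaRect(W[m][:,:2].astype(np.float32)*1000),np.median(W[m][:,2]))
m=a&(W[...,2]>.015)&(W[...,2]<.065);print(cv2.minEnclosingCircle(W[m][:,:2].astype(np.float32)*1000))
go(587,-287,46,3.9)"
```

```text
379 ((586.0303955078125, -288.7735595703125), (7.980217933654785, 45.946128845214844), 6.202782154083252) 0.05282915255850981
((585.98681640625, -288.9783630371094), 34.02729415893555)
delta [-0.029 -0.007  0.491] yaw 0.002 j6-> 1.05
delta [-0.029 -0.007  0.491] yaw -3.998 j6-> -2.09
delta [-0.029 -0.007  0.491] yaw -3.998 j6-> -2.09
t 22.25 pos [ 588.6 -278.3  193.3] phi 4.0 w 42.7 gf 0.0 F [ 0.5  0.5 -0.1]
```

View pics/w8.png

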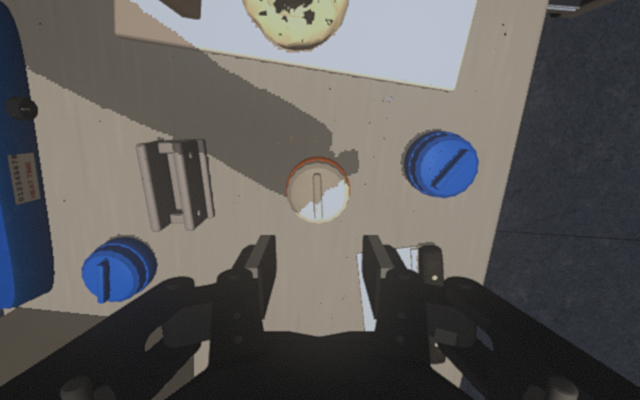

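The wrist view shows the orange/white timer at (318,190), with its bar upright in the image between the fingers at (262,260) and (372,260). The blue ones are at (440,162) and (118,268).

Call:
jog_arm(
  deltas=[
    {"delta_pos":[-0.033,-0.008,0.1],"yaw":-0.04,"fingers":0.4},
    {"delta_pos":[-0.033,-0.008,0.22],"yaw":-0.04,"fingers":0.4},
    {"delta_pos":[-0.033,-0.008,0.34],"yaw":-0.04,"fingers":0.4},
    {"delta_pos":[-0.033,-0.008,0.43],"yaw":-0.04,"fingers":0.4},
    {"delta_pos":[-0.033,-0.008,0.47],"yaw":-0.04,"fingers":0.4},
    {"delta_pos":[-0.033,-0.008,0.487],"yaw":-0.04,"fingers":0.4},
    {"delta_pos":[-0.033,-0.008,0.487],"yaw":-0.04,"fingers":0.4},
    {"delta_pos":[-0.033,-0.008,0.487],"yaw":-0.04,"fingers":0},
    {"delta_pos":[-0.033,-0.008,0.487],"yaw":-0.04,"fingers":0},
    {"delta_pos":[-0.033,-0.008,0.487],"yaw":-0.04,"fingers":0},
    {"delta_pos":[-0.033,-0.008,0.487],"yaw":-0.04,"fingers":0},
    {"delta_pos":[-0.033,-0.008,0.487],"yaw":-0.04,"fingers":0},
  ],
)

```text
clock: 23.45
eef_pos: [0.5879, -0.2904, 0.0498]
tool_rot: [0.671, 0.741, 0.0, 0.001]
ft_force: [-0.8, 1.3, 6.5]
grip_width: 0.0049
grasp_force: 59.2
```

Call:
jog_arm(
  deltas=[
    {"delta_pos":[0,0,0],"yaw":0,"fingers":0},
    {"delta_pos":[0,0,-0.04],"yaw":0,"fingers":0},
    {"delta_pos":[0,0,-0.1],"yaw":0,"fingers":0},
    {"delta_pos":[0,0,-0.2],"yaw":0,"fingers":0},
    {"delta_pos":[0,0,-0.32],"yaw":0,"fingers":0},
    {"delta_pos":[0,0,-0.44],"yaw":0,"fingers":0},
    {"delta_pos":[0,0,-0.5],"yaw":0,"fingers":0},
    {"delta_pos":[0,0,-0.5],"yaw":0,"fingers":0},
    {"delta_pos":[0,0,-0.5],"yaw":0,"fingers":0},
  ],
)

```text
clock: 24.35
eef_pos: [0.5869, -0.29, 0.1977]
tool_rot: [0.671, 0.741, -0.0, -0.0]
ft_force: [-0.4, 0.7, -1.1]
grip_width: 0.0051
grasp_force: 58.8
```

```bash
python3 -c "
from h import *
c=cam('wrist','w9')
go(567,22,200,-4.64)"
```

```text
delta [ 1.04   0.039 -0.01 ] yaw 0.23 j6-> 1.69
delta [ 1.04   0.039 -0.01 ] yaw -3.77 j6-> -1.45
delta [ 1.04   0.039 -0.01 ] yaw -3.77 j6-> -1.45
t 24.4 pos [ 586.3 -289.7  196.5] phi 5.7 w 5.4 gf 58.8 F [-0.4 -0.3 -0.9]
```

View pics/w9.png

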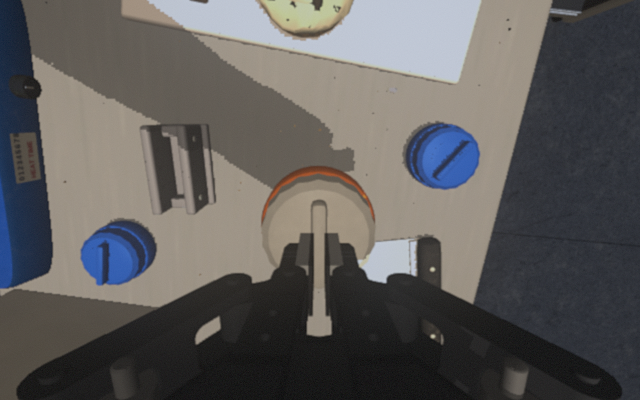

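The timer is lifted and hangs level, with its bar at (320,240) in the pads. I'll carry it to the riser.

Call:
jog_arm(
  deltas=[
    {"delta_pos":[0.1,0.004,0],"yaw":0.03,"fingers":0},
    {"delta_pos":[0.21,0.008,0],"yaw":0.06,"fingers":0},
    {"delta_pos":[0.33,0.012,0],"yaw":0.09,"fingers":0},
    {"delta_pos":[0.45,0.017,0],"yaw":0.12,"fingers":0},
    {"delta_pos":[0.57,0.022,0],"yaw":0.15,"fingers":0},
    {"delta_pos":[0.69,0.026,0],"yaw":0.18,"fingers":0},
    {"delta_pos":[0.81,0.031,0],"yaw":0.2,"fingers":0},
    {"delta_pos":[0.91,0.034,0],"yaw":0.22,"fingers":0},
    {"delta_pos":[0.98,0.037,0],"yaw":0.23,"fingers":0},
    {"delta_pos":[1,0.037,0],"yaw":0.23,"fingers":0},
    {"delta_pos":[1,0.037,0],"yaw":0.23,"fingers":0},
    {"delta_pos":[1,0.037,0],"yaw":0.23,"fingers":0},
  ],
)

```text
clock: 25.6
eef_pos: [0.5678, 0.0088, 0.197]
tool_rot: [0.735, 0.678, -0.001, -0.0]
ft_force: [-0.5, -0.4, -0.9]
grip_width: 0.0053
grasp_force: 58.8
```

```bash
python3 -c "
from h import *
go(567,20.5,95,-4.64)"
```

```text
delta [ 0.039 -0.005  0.34 ] yaw -0.001 j6-> 1.69
t 25.6 pos [567.8   8.8 197. ] phi -4.7 w 5.3 gf 58.8 F [-0.5 -0.4 -0.9]
```

Call:
jog_arm(
  deltas=[
    {"delta_pos":[0.039,-0.004,0.05],"yaw":0,"fingers":0},
    {"delta_pos":[0.039,-0.004,0.14],"yaw":0,"fingers":0},
    {"delta_pos":[0.039,-0.004,0.23],"yaw":0,"fingers":0},
    {"delta_pos":[0.039,-0.004,0.3],"yaw":0,"fingers":0},
    {"delta_pos":[0.039,-0.004,0.335],"yaw":0,"fingers":0},
    {"delta_pos":[0.039,-0.004,0.345],"yaw":0,"fingers":0},
    {"delta_pos":[0.039,-0.004,0.345],"yaw":0,"fingers":0},
    {"delta_pos":[0.039,-0.004,0.345],"yaw":0,"fingers":0},
  ],
)

```text
clock: 26.4
eef_pos: [0.5691, 0.021, 0.0958]
tool_rot: [0.735, 0.678, 0.001, 0.001]
ft_force: [0.4, 1.0, -1.2]
grip_width: 0.0049
grasp_force: 58.8
```

Call:
jog_arm(
  deltas=[
    {"delta_pos":[0,-0.006,0.007],"yaw":0,"fingers":0},
    {"delta_pos":[0,-0.006,0.013],"yaw":0,"fingers":0},
    {"delta_pos":[0,-0.006,0.016],"yaw":0,"fingers":0},
    {"delta_pos":[0,-0.006,0.016],"yaw":0,"fingers":0},
  ],
)

```text
clock: 26.8
eef_pos: [0.5661, 0.0216, 0.0901]
tool_rot: [0.735, 0.678, 0.0, 0.0]
ft_force: [-1.4, -0.2, 0.7]
grip_width: 0.0051
grasp_force: 59.1
```

Call:
jog_arm(
  deltas=[
    {"delta_pos":[0,0,0.003],"yaw":0,"fingers":0},
    {"delta_pos":[0,0,0.005],"yaw":0,"fingers":0},
    {"delta_pos":[0,0,0.005],"yaw":0,"fingers":0},
  ],
)

```text
clock: 27.1
eef_pos: [0.5664, 0.0216, 0.09]
tool_rot: [0.735, 0.678, 0.001, 0.0]
ft_force: [-4.4, -0.2, 8.7]
grip_width: 0.0052
grasp_force: 60.2
```

Seated, so I'll release, rise and back away to see everything.

Call:
jog_arm(
  deltas=[
    {"delta_pos":[0,0,0],"yaw":0,"fingers":0.4},
    {"delta_pos":[0,0,0],"yaw":0,"fingers":0.4},
    {"delta_pos":[0,0,0],"yaw":0,"fingers":0.4},
    {"delta_pos":[0,0,0],"yaw":0,"fingers":0.4},
    {"delta_pos":[0,0,-0.06],"yaw":0,"fingers":0.4},
    {"delta_pos":[0,0,-0.16],"yaw":0,"fingers":0.4},
    {"delta_pos":[0,0,-0.3],"yaw":0,"fingers":0.4},
    {"delta_pos":[0,0,-0.4],"yaw":0,"fingers":0.4},
    {"delta_pos":[0,0,-0.45],"yaw":0,"fingers":0.4},
    {"delta_pos":[0,0,-0.45],"yaw":0,"fingers":0.4},
  ],
)

```text
clock: 28.1
eef_pos: [0.568, 0.0216, 0.2261]
tool_rot: [0.735, 0.678, 0.002, 0.002]
ft_force: [-0.1, -0.8, 0.8]
grip_width: 0.0343
grasp_force: 0.0
```

Call:
jog_arm(
  deltas=[
    {"delta_pos":[-0.15,-0.1,0],"yaw":0,"fingers":0.4},
    {"delta_pos":[-0.3,-0.2,0],"yaw":0,"fingers":0.4},
    {"delta_pos":[-0.45,-0.3,0],"yaw":0,"fingers":0.4},
    {"delta_pos":[-0.6,-0.4,0],"yaw":0,"fingers":0.4},
    {"delta_pos":[-0.75,-0.5,0],"yaw":0,"fingers":0.4},
    {"delta_pos":[-0.9,-0.6,0],"yaw":0,"fingers":0.4},
    {"delta_pos":[-1,-0.65,0],"yaw":0,"fingers":0.4},
    {"delta_pos":[-1,-0.65,0],"yaw":0,"fingers":0.4},
    {"delta_pos":[-1,-0.65,0],"yaw":0,"fingers":0.4},
    {"delta_pos":[-1,-0.65,0],"yaw":0,"fingers":0.4},
  ],
)

```text
clock: 29.1
eef_pos: [0.3477, -0.2609, 0.2224]
tool_rot: [0.735, 0.678, 0.0, -0.001]
ft_force: [-0.4, -0.0, -0.2]
grip_width: 0.0342
grasp_force: 0.0
```

```bash
python3 -c "
from h import *
c=cam('top','t2'); W=cloud(c)
def circ(n,x,y,r,lo,hi):
  m=(np.hypot(W[...,0]-x,W[...,1]-y)<r)&(W[...,2]>lo)&(W[...,2]<hi)
  if m.sum()<10: print(n,'hidden');return
  p=W[m][:,:2].astype(np.float32)*1000; q=cv2.minEnclosingCircle(p); a=cv2.minAreaRect(p); print(n,m.sum(),np.round(q[0],1),round(q[1],1),np.round(a[0],1),np.round(a[1],1),round(a[2],1))
circ('timer',.567,.021,.05,.055,.1);circ('bar',.567,.021,.05,.088,.11);circ('riser',.567,.021,.06,.03,.05)
circ('jar',.677,.15,.04,.1,.13);circ('label',.457,-.103,.045,.08,.11)
circ('glazed',.578,.158,.055,.03,.08);circ('cream',.557,-.111,.055,.03,.08)
circ('cutter',.449,.035,.05,.025,.06);circ('nozzle',.668,.0145,.03,.02,.08)
print(bot.get_obs()['eef_pos'])"
```

```text
timer 506 [566.4  24.6] 34.0 [566.2  24.5] [67.3 64.2] 1.2
bar 56 [565.   24.8] 22.3 [566.5  24.7] [44.5  7.9] 86.3
riser 161 [568.6  22.1] 47.1 [568.1  21.6] [80. 60.] 84.9
jar 216 [677.4 150.6] 20.4 [677.4 150.5] [39.7 39. ] 83.2
label 182 [ 458.3 -101.9] 30.2 [ 458.8 -101.9] [59.5 20. ] 85.3
glazed 713 [578.8 158.3] 42.5 [578.2 156.9] [83.1 79.2] 4.3
cream 846 [ 557.9 -109.6] 47.3 [ 556.2 -111.4] [87.8 87.7] 0.1
cutter 78 [448.9  35. ] 37.0 [449.   35.6] [72.4 70.1] 1.2
nozzle 55 [668.5  14.5] 11.9 [668.1  13.9] [20.  22.9] 56.0
[ 0.3480945  -0.26065422  0.22251678]
```

View pics/t2.png

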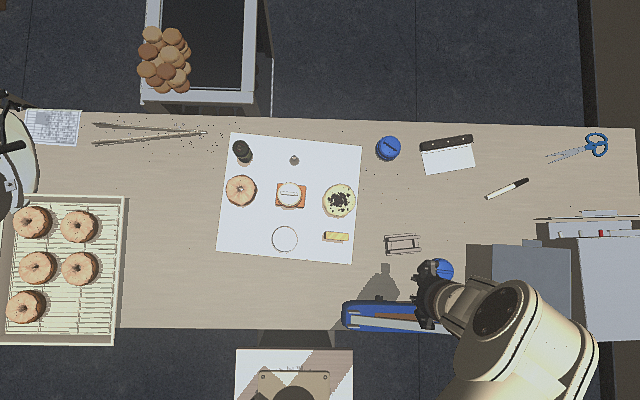

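The final top view shows everything in place: timer on riser (290,194), jar (242,151), label block (336,236). The cutter (285,239) and nozzle (294,160) haven't moved. Offsets are within tolerance, so I'm handing in.

```bash
python3 -c "
from workcell import bot
print(bot.job_done())"
```

```text
the job is handed in; nothing more can be done
None
```

I handed the job in at about 29 s: by the last camera check the riser, timer, jar and label block were within tolerance and the cutter and nozzle had not moved; the hand-in returned no verdict.

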